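# Clamp a bearing in the bench gauge with the coarse ring only

### The job

Set the small 40 mm bearing flat on the bed of the bench gauge, midway across between the jaw and the sprung brass anvil, and let go of it. Then close the jaw by turning only the outer metal ring of the two concentric knobs clockwise, by feel, until the bearing is held with about 10 newtons (never more than 20), and let go. The black fine knob inside the ring is already set: do not turn or squeeze it; do not push the jaw itself, and leave the other things on the bench where they are.

Things in the scene. Friction and masses are not known exactly. Their poses are not given: they have to be found in the camera images.
- bearing: The small ball bearing: steel, black shield, dark bore, a disc 40 mm across and 16 mm high, 70 to 120 g, lying flat and loose on the bench. Origin at the centre of its underside, z up. Which of three bench places it lies in, among the bigger bearing and the blue spacer, varies.
- gauge: Fixed bench gauge, position and yaw vary. Grey bed 260 x 90 mm, top 20 mm above the bench. Along it: green gear housing (85 x 85 mm, top 39 mm above the bench) with two knobs, steel jaw, free place, green anvil block (50 mm above the bench) with sprung brass pad. Origin on the bench under the middle of the open jaw's face; +x runs from knobs to anvil (the jaw's closing direction), z up.
- jaw_start (a point): On the bed's top, under the middle of the open jaw's face; axes as the gauge's. The pad's face stands square to x, 49 to 61 mm ahead in +x, wherever the last user locked the anvil (not measured); the bearing's middle fits 24 to 26 mm ahead without touching either. The pad, 22 mm wide, yields in +x: 3 N to start it, then 8 N more per mm.
- knob_axis (a point): Point on the common vertical axis of the two knobs, 65 mm above the bench, at mid-height of the outer ring; axes as the gauge's; it lies 95 mm from jaw_start in the gauge's -x. Held still after a small turn, the wrist reads about half of the ring's friction moment, so judge the clamping by the rise over the same small turns made before contact: 0.018 N m per newton.
- coarse_ring: Outer knob: round knurled aluminium ring, 46 mm across, 16 mm high (57 to 73 mm above the bench), with 18 mm of air below it. Origin at the centre of its underside. Clockwise from above closes the jaw, 18 mm per rad, 1.6 rad in all; 0.5 to 1.2 rad until the bearing meets the pad. Takes 0.3 N m of friction plus 0.018 N m per newton on the bearing; stays where it is left.
- fine_knob: Inner knob: black, 32 mm across, on the same axis, standing above the ring from 74 to 92 mm above the bench, white line on top. It turns very easily; it must keep its setting. Origin at the centre of its underside.
- fine_mark (a point): End of the white line on the fine knob's top, 15 mm from the axis.
- jaw: Steel jaw, tip 22 mm wide and 14 mm high (2 to 16 mm above the bed), moved along the gauge's +x by the ring. Origin on the bed's top under the middle of its face.
- big_bearing: Bystander: bigger bearing, 56 mm across, 18 mm high, orange shield, loose. Origin at the centre of its underside.
- spacer: Bystander: blue plastic spacer, 34 mm across, 30 mm high, loose. Origin at the centre of its underside.
- grease_jar: Bystander: small closed jar with a red cap, 52 mm across, 55 mm high, loose. Origin at the centre of its underside.

How it is judged (in metres and radians):
On the way, in this order (a step that is already met when the one before it is completed fails the run):
1. the bearing stands flat on the bed between jaw and anvil, let go, not yet clamped (y of bearing in the frame of gauge between -0.008 and 0.008 m and z of bearing in the frame of gauge between 0.017 and 0.023 m and angle between bearing's own z axis and vertical below 0.12 rad and x of bearing in the frame of gauge between 0.017 and 0.047 m and contact force between the fingers and bearing below 0.3 N and contact force between jaw and bearing below 2 N), for 0.2 s.
2. the jaw is closed by the ring and presses the bearing with 6 N or more, the robot off the bearing (y of bearing in the frame of gauge between -0.008 and 0.008 m and z of bearing in the frame of gauge between 0.017 and 0.023 m and angle between bearing's own z axis and vertical below 0.12 rad and x of bearing in the frame of gauge between 0.017 and 0.047 m and contact force between jaw and bearing above 6 N and contact force between the fingers and bearing below 0.3 N), for 0.2 s.
At the end, for the whole second after the job is handed in: The bearing lies flat on the bed, within 8 mm of the gauge's centre line, at rest, clamped against the anvil's pad by the jaw with 6 to 14 N (y of bearing in the frame of gauge between -0.008 and 0.008 m and z of bearing in the frame of gauge between 0.017 and 0.023 m and angle between bearing's own z axis and vertical below 0.12 rad and x of bearing in the frame of gauge between 0.017 and 0.047 m and contact force between jaw and bearing between 6 and 14 N and linear speed of bearing below 0.01 m/s); the robot touches nothing.
It fails at once if the fine knob is turned (its mark moves more than 2.5 mm, about 10 degrees) (distance of fine_mark from where it was at the start of the episode above 0.0025 m).
It fails at once if the fine knob is squeezed or pushed with more than 3 N (contact force between any of the fingers, the arm and fine_knob above 3 N).
It fails at once if the jaw is pushed by the robot itself with more than 3 N (contact force between any of the fingers, the arm and jaw above 3 N).
It fails at once if the bearing is pressed by the jaw with more than 20 N (contact force between jaw and bearing above 20 N).
It fails at once if the bigger bearing, the spacer or the jar is moved more than 20 mm (distance of any of big_bearing, spacer, grease_jar from where it was at the start of the episode above 0.02 m).
It also fails if it takes over 72 s, if anything falls off the work surface, if the arm or the gripper's body presses on something with over 40 N, if the wrist force passes 120 N, or if a joint passes its speed limit or range.

### The arm

A 6-joint arm with a two-finger parallel gripper is mounted at the origin on the work surface. World frame = base frame: x ahead of the robot, y to its left, z up, the work surface at z = 0. Lengths are in mm, angles in rad, forces in N, time in s.
With the tool pointing down it reaches from about 300 to 775 mm from the base axis. Payload 14.6 kg.
Tool frame: the origin (TCP) lies between the finger pads; the fingertips stand manip.tip_reach ahead of it and the grasp point (between the pads) lies 5 mm behind it (manip.tip_reach is the distance from the TCP to the fingertips, in mm); z points along the fingers, y is the line along which they close (so a half turn about z gives the same grasp; the last joint's range is limited). The gripper opens to 94 mm and grips with 3 to 60 N. Pads are 16 mm wide; open, the fingers measure 119 mm over their backs; the gripper's body (75 mm by 177 mm) begins 78 mm behind the grasp point.
Start: joints at [-1.378, 0.3, 1.521, -0, 1.321, -0.067], TCP at [141.281, -531.535, 219.446] pointing down, gripper open.
Joint ranges: [-3.03, 3.03], [-0.79, 2.21], [0.23, 2.52], [-1.04, 4.18], [0, 3.07], [-2.55, 2.55]. Speed limits (rad/s): [2.22, 2.22, 2.57, 3.14, 3.14, 3.14].

### API

Orientations are given as [roll, pitch, yaw] about the fixed x, y, z axes, in that order (R = Rz(yaw) Ry(pitch) Rx(roll)).
In Python, from cell import manip gives the robot as it stands. The module is installed in compiled form; this text tells all that it offers.
- The arm moves only by the shell command python3 -m creep 'ROWS' [FORCE]. ROWS is JSON, a list of rows, each a list of 3 entries, a list of its own where there are three numbers: the opening, from -1 (shut) to 1 (fully open), then the shift along the tool's x, y, z in cm, then the turn about the tool's z in units of 5 degrees (1.0 is 5 degrees). In form: [[grip, [tx, ty, tz], roll], ...]. A call has 1 to 12 rows; each row is the pose to reach, as a shift and turn from the pose commanded when the call began, along the tool's axes at that moment; what a row does not reach only later rows make up. A row lasts 1/10 s, in which the tool goes at most 50 mm and 8.59 degrees, less where a joint would pass 70% of its speed; a pose out of reach is approached as far as the arm can. A call with a gripper value outside its range is refused whole. The fingers move at their own pace and stop on an object; FORCE is the grip in N (left out, the last holds). Time passes only in rows, so rows that repeat a pose let the fingers close. It gives the time, the measured TCP pose, the force, the opening and the grip force at its end, in the units of the state.
- manip.read_state(): the state, without advancing time (a new reading comes with each control period).
- manip.camera(name): name is "side" or "top"; returns the picture (420x560x3 uint8, red, green, blue); there is no depth.
- manip.camera_params(name): a dict with "fovy" (degrees; the focal length in pixels is half the picture's height over the tangent of half this angle, whatever the lens; pixels are square), "cx", "cy" (the principal point, pixels), "k1" (the pictures are not rectified: a ray, as slopes to the right and down, at radius r is drawn at 1 + k1 r^2 times it, then the intrinsics apply), "origin" and "attitude" of the camera in the world. Camera axes: x right, y down, z forward; pixel columns grow to the right and rows downward; lengths in mm; the calibration is good to about 2 mm. A picture is of the moment at which its call begins. camera_params takes no time and is no camera call.
- manip.sign_off(): hands the job in; it is judged then, once.
The state is a dict: "clock": time; "joints": joint angles; "qd": joint speeds; "effort": joint torques, N m; "eef_pos": TCP position; "eef_rot": TCP orientation; "wrist_force": force on the tool from outside, world axes, zero at the start; "moment": the same for the moment, N m; "finger_gap": finger opening in mm; "finger_force": force on a finger pad.
Only numpy, scipy, OpenCV 4.12 (cv2) and the standard library are available. Lean on these libraries where they do the work, as an engineer would, in place of code of your own. Each camera call takes 0.05 s, during which the arm holds its last target. There are 200 camera calls.

## Working session

There is one attempt and no reset: what is moved stays moved. The work goes in short steps, Python scripts to look and compute and a shell command to move; the robot and the scene stay as the last step left them, time stands still between calls to the robot, and variables do not carry over. Pictures are saved under pics/ and viewed, at most 10 in all, crops included, and the job is handed in when it is done.

```bash
mkdir -p pics
python3 - <<'E'
from cell import manip
import cv2
for n in("top","side"):
    im=manip.camera(n); cv2.imwrite(f"pics/{n}0.png",im[:,:,::-1]); print(n,manip.camera_params(n))
print(manip.read_state(), manip.tip_reach)
E
```

```text
top {'fovy': 49.46454621845683, 'cx': 282.68234049262384, 'cy': 206.4888250845877, 'k1': 0.0512071306476499, 'origin': array([365.14232556,   5.01569164, 988.059406  ]), 'attitude': array([-2.92033635e+00,  2.13269886e-03, -1.61705983e+00])}
side {'fovy': 45.52264318763743, 'cx': 285.8377385392416, 'cy': 213.43360735106376, 'k1': -0.02570347795075722, 'origin': array([-8.81055211e-02,  9.15707254e+02,  9.19732056e+02]), 'attitude': array([-2.23338981, -0.01818425, -2.57522053])}
{'clock': 0.1, 'joints': array([-1.37760618e+00,  3.00409912e-01,  1.52154664e+00,  4.37542368e-06,
        1.32070438e+00, -6.66164544e-02]), 'qd': array([-0.0012587 , -0.00349094, -0.00171094,  0.00074199,  0.00016226,
        0.00226415]), 'effort': array([ 5.63814392e-04, -5.32645798e+01, -3.53283763e+01,  7.08843581e-02,
        2.35017983e-02, -6.86138515e-05]), 'eef_pos': array([ 141.23597502, -531.31458038,  218.93445559]), 'eef_rot': array([-3.14052702e+00, -7.53413500e-05,  2.59805474e-01]), 'wrist_force': array([0.42150617, 0.0603064 , 0.25768798]), 'moment': array([0.01683607, 0.06483296, 0.06114671]), 'finger_force': 0.0, 'finger_gap': 94.04087657476867} 14.0
```

View pics/top0.png

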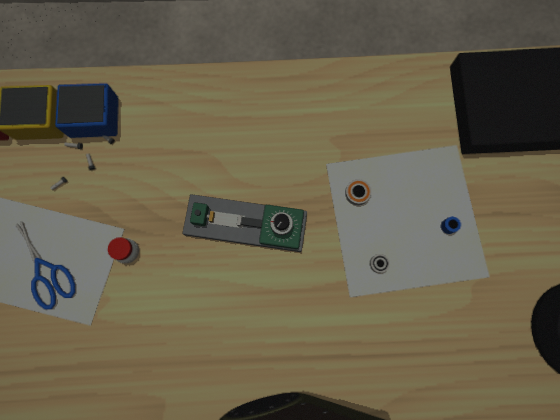

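View pics/side0.png

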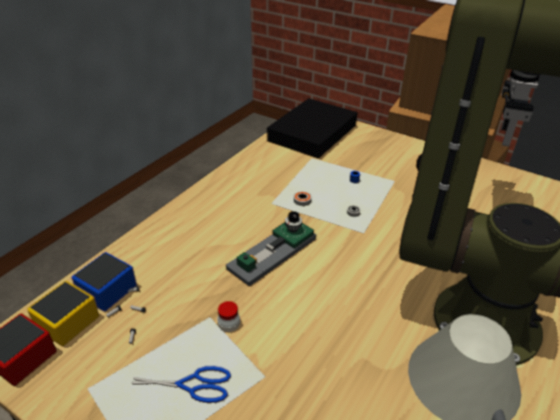

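The top view shows the small bearing at about (380,264), the big bearing at (358,192), the spacer at (452,226), the jar at (121,249), the knobs at (282,223) and the anvil at (200,214). The side view agrees. I'll enlarge the gauge and write the ray helper.

```bash
cat > h.py <<'E'
import numpy as np,cv2
from scipy.spatial.transform import Rotation as Ro
from cell import manip
def cam(n):
    p=manip.camera_params(n); f=210/np.tan(np.radians(p["fovy"]/2))
    K=np.array([[f,0,p["cx"]],[0,f,p["cy"]],[0,0,1]]); return K,np.array([p["k1"],0,0,0,0.]),np.array(p["origin"]),Ro.from_euler("xyz",p["attitude"]).as_matrix()
def ray(n,uv):
    K,d,o,R=cam(n); x=cv2.undistortPoints(np.array(uv,float).reshape(-1,1,2),K,d)[:,0]
    return o,np.c_[x,np.ones(len(x))]@R.T
def plane(n,uv,z):
    o,r=ray(n,uv); return o+r*((z-o[2])/r[:,2])[:,None]
def proj(n,P):
    K,d,o,R=cam(n); return cv2.projectPoints(((np.array(P,float).reshape(-1,3)-o)@R).reshape(-1,1,3),np.zeros(3),np.zeros(3),K,d)[0][:,0]
def shot(n,name,box,s):
    im=manip.camera(n)[:,:,::-1].copy(); cv2.imwrite(f"pics/{name}_full.png",im)
    x0,y0,x1,y1=box; cv2.imwrite(f"pics/{name}.png",cv2.resize(im[y0:y1,x0:x1],None,fx=s,fy=s,interpolation=cv2.INTER_CUBIC)); return im
E
python3 - <<'E'
from h import *
a=cv2.imread("pics/top0.png"); b=cv2.imread("pics/side0.png")
A=cv2.resize(a[185:285,180:320],None,fx=5.4,fy=5.4,interpolation=cv2.INTER_CUBIC); cv2.imwrite("pics/c1.png",A)
print(plane("top",[[282,223],[200,214],[380,264]],0), plane("top",[[282,223]],92), plane("top",[[380,264]],16), plane("side",[[354,211]],16),plane("side",[[294,218]],92))
E
```

```text
[[ 5.50076603e+02  6.84224535e-02  0.00000000e+00]
 [ 5.78795938e+02  1.80190346e+02  0.00000000e+00]
 [ 4.50709209e+02 -2.06549709e+02  0.00000000e+00]] [[5.32857038e+02 5.29071644e-01 9.20000000e+01]] [[ 449.32359398 -203.123755     16.        ]] [[ 445.73582708 -193.08683406   16.        ]] [[527.87997344  16.87951     92.        ]]
```

View pics/c1.png

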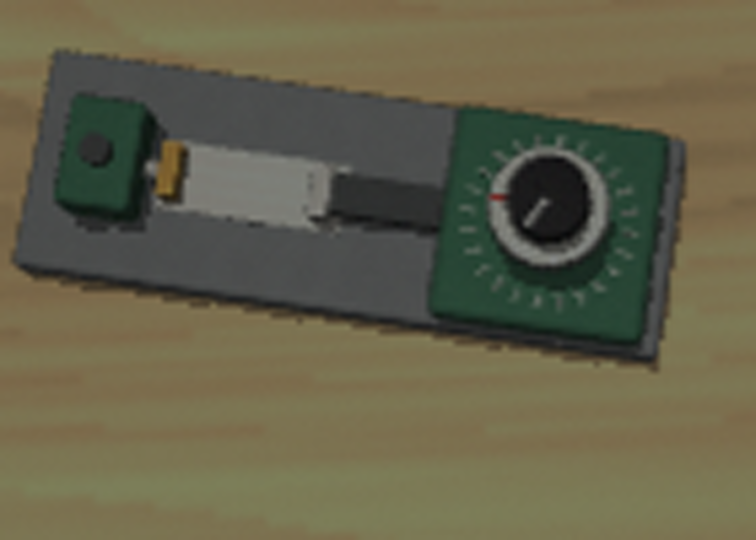

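The crop shows the bed corners at roughly (58,50), (685,142), (655,357) and (15,262). The ring centre is at about (548,207), the jaw face near x=315, and the brass pad face at about (185,172). Next I'll look at close-ups of the bearing and the side-view gauge.

Run:
```python
from h import *
a=cv2.imread("pics/top0.png"); b=cv2.imread("pics/side0.png")
r=lambda i,x,y,w,h,s:cv2.resize(i[y:y+h,x:x+w],None,fx=s,fy=s,interpolation=cv2.INTER_CUBIC)
t=np.hstack([r(a,365,249,30,30,10),r(b,339,196,30,30,10)]); u=r(b,220,205,100,50,6); 
cv2.imwrite("pics/c2.png",np.vstack([t,u[:300]]))
c=(np.array([[58,50],[685,142],[655,357],[15,262]])+.5)/5.4+[179.5,184.5]
P=plane("top",c,20)[:,:2]; print(P, np.linalg.norm(P-np.roll(P,-1,0),axis=1),P.mean(0))
for e in (P[0]-P[1],P[3]-P[2]): print("yaw",np.arctan2(e[1],e[0]))
k=lambda x,y:(np.array([[x,y]])+.5)/5.4+[179.5,184.5]
print("ring",plane("top",k(548,207),73),"fine",plane("top",k(549,200),92),"padface",plane("top",k(184,172),36),"jaw",plane("top",k(318,193),36))
```

```text
[[620.48409318 197.39180488]
 [570.56712787 -54.07585693]
 [484.58166152 -37.2443165 ]
 [534.37399831 214.51689913]] [256.37411795  87.6173566  256.63785086  87.79645375] [552.50172022  80.14713264]
yaw 1.3748410625055703
yaw 1.3755400996439806
ring [[536.65490932   2.31432729  73.        ]] fine [[535.70876618   1.88073235  92.        ]] padface [[564.33207595 144.86452206  36.        ]] jaw [[553.42535104  92.37330567  36.        ]]
```

View pics/c2.png

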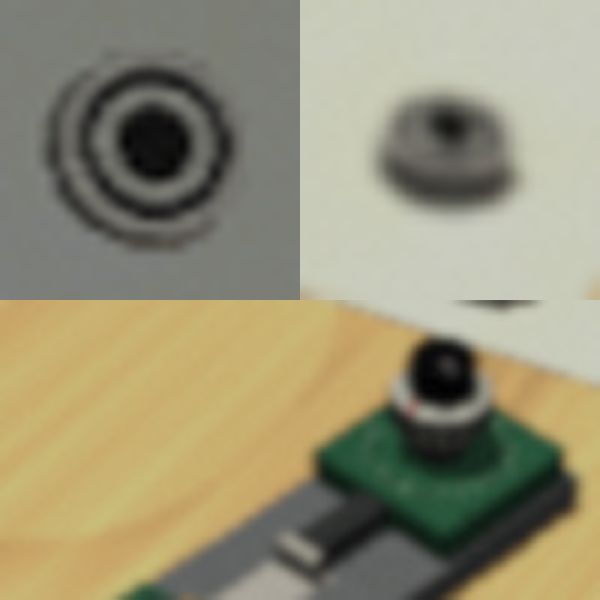

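The close-up puts the bearing's shield centre at about (380.05,262.7) in top-view pixels and (353.5,208.4) in the side view. Now I'll compare the two views and compute the first move.

```bash
cat >> h.py <<'E'
def two(a,b):
    o1,r1=ray("top",[a]);o2,r2=ray("side",[b]);r1=r1[0];r2=r2[0]
    s=np.linalg.lstsq(np.c_[r1,-r2],o2-o1,rcond=None)[0]; p,q=o1+s[0]*r1,o2+s[1]*r2
    return (p+q)/2,np.linalg.norm(p-q)
def go(x,y,z,yaw):
    s=manip.read_state(); p=s["eef_pos"]; R=Ro.from_euler("xyz",s["eef_rot"])
    d=R.inv().apply(np.array([x,y,z])-p)/10; t=np.degrees((s["eef_rot"][2]-yaw+np.pi)%(2*np.pi)-np.pi)/5
    print("shift cm",d.round(3),"turn",round(t,3))
E
python3 - <<'E'
from h import *
print("bearing top",plane("top",[[380.05,262.7]],16),plane("side",[[353.5,208.4]],16),two([380.05,262.7],[353.5,208.4]))
# ring top centre / fine knob in side crop
k=lambda x,y:(np.array([x,y])+.5)/6+[219.5,204.5]
print("side fine top", plane("side",[k(443,360-300)],92), two((np.array([549,200])+.5)/5.4+[179.5,184.5],k(443,60)))
print("ring side",plane("side",[k(442,385-300)],73))
go(449,-204,110,1.375-np.pi/2)
E
```

```text
bearing top [[ 452.05146083 -203.49111249   16.        ]] [[ 452.66191821 -203.73612948   16.        ]] (array([ 452.23516603, -203.31449606,   16.41118186]), np.float64(0.47507162605751535))
side fine top [[536.92512448   5.21925198  92.        ]] (array([537.28852931,   2.32263495,  89.57295997]), np.float64(2.374216408764647))
ring side [[5.39972935e+02 1.64158045e-01 7.30000000e+01]]
shift cm [ 38.151 -23.715  10.922] turn 5.221
```

```bash
python3 -m creep '[[1,[38.48,-23.68,9.0],5.22],[1,[38.48,-23.68,9.0],5.22],[1,[38.48,-23.68,9.0],5.22],[1,[38.48,-23.68,9.0],5.22],[1,[38.48,-23.68,9.0],5.22],[1,[38.48,-23.68,9.0],5.22],[1,[38.48,-23.68,9.0],5.22],[1,[38.48,-23.68,9.0],5.22],[1,[38.48,-23.68,9.0],5.22],[1,[38.48,-23.68,9.0],5.22],[1,[38.48,-23.68,10.9],5.22],[1,[38.48,-23.68,10.9],5.22]]' 5; python3 -c "
from h import *
go(452.3,-203.5,17,1.375-np.pi/2)"
```

```text
clock: 1.3
eef_pos: [451.6, -202.8, 108.4]
eef_rot: [-3.14, 0.004, -0.194]
wrist_force: [-0.4, 0.4, -0.2]
finger_gap: 94.0
finger_force: 0.0
shift cm [0.12  0.07  9.141] turn 0.015
```

```bash
python3 -m creep '[[1,[0,0,4.5],0],[1,[0,0,8],0],[1,[0,0,9.1],0],[1,[0,0,9.1],0],[0,[0,0,9.1],0],[-0.3,[0,0,9.1],0],[-0.6,[0,0,9.1],0],[-0.6,[0,0,9.1],0],[-0.6,[0,0,9.1],0],[-0.6,[0,0,9.1],0],[-0.6,[0,0,9.1],0],[-0.6,[0,0,9.1],0]]' 5
```

```text
clock: 2.5
eef_pos: [452.3, -203.8, 19.5]
eef_rot: [-3.142, 0.0, -0.196]
wrist_force: [-0.2, 0.3, 0.0]
finger_gap: 39.6
finger_force: 5.0
```

```bash
python3 -m creep '[[0.6,[0,0,0],0],[0.6,[0,0,0],0],[0.6,[0,0,0],-18],[0.6,[0,0,0],-18],[0.6,[0,0,0],-18],[0.6,[0,0,0],-18],[0.6,[0,0,0],-18],[0.6,[0,0,0],-18],[0.6,[0,0,0],-18],[0.6,[0,0,0],-18],[0.6,[0,0,0],-18],[0.6,[0,0,0],-18]]' 8 && python3 -m creep '[[0.6,[0,0,0.2],-18],[0.6,[0,0,0.2],-18],[0,[0,0,0.2],-18],[-0.5,[0,0,0.2],-18],[-0.6,[0,0,0.2],-18],[-0.6,[0,0,0.2],-18],[-0.6,[0,0,0.2],-18],[-0.6,[0,0,0.2],-18]]' 8
```

```text
clock: 3.7
eef_pos: [452.3, -203.8, 19.4]
eef_rot: [-3.142, -0.0, 1.31]
wrist_force: [-0.1, -0.4, -0.7]
finger_gap: 75.3
finger_force: 0.0
clock: 4.5
eef_pos: [452.3, -203.8, 17.4]
eef_rot: [3.142, -0.0, 2.51]
wrist_force: [0.5, -0.1, 0.4]
finger_gap: 39.8
finger_force: 8.0
```

I overlooked that each call is relative to the last commanded pose, so the tool turned too far. I'll reopen, turn back to yaw 1.375 and grip again.

```bash
python3 -m creep '[[0.6,[0,0,0],0],[0.6,[0,0,0],0],[0.6,[0,0,0],13],[0.6,[0,0,0],13],[0.6,[0,0,0],13],[0.6,[0,0,0],13],[0.6,[0,0,0],13],[0.6,[0,0,0],13],[0.6,[0,0,0],13],[0.6,[0,0,0],13],[0.6,[0,0,0],13],[0.6,[0,0,0],13]]' 8; python3 -c "
from h import *
go(452.3,-203.8,17,1.375)"
```

```text
clock: 5.7
eef_pos: [452.3, -203.8, 17.4]
eef_rot: [-3.142, -0.0, 1.37]
wrist_force: [1.0, 0.6, -0.1]
finger_gap: 75.1
finger_force: 0.0
shift cm [ 0.001 -0.005  0.044] turn -0.053
```

```bash
python3 -m creep '[[0,[0,0,0],0],[-0.5,[0,0,0],0],[-0.6,[0,0,0],0],[-0.6,[0,0,0],0],[-0.6,[0,0,0],0],[-0.6,[0,0,0],0],[-0.6,[0,0,0],0],[-0.6,[0,0,-4],0],[-0.6,[0,0,-8],0],[-0.6,[0,0,-11],0],[-0.6,[0,0,-11],0],[-0.6,[0,0,-11],0]]' 12
python3 - <<'E'
from h import *
g=np.array([np.cos(1.375),np.sin(1.375)]); k=np.array([536.5,2.3]); t=k+g*(95+25); print(t)
go(*t,90,1.375)
im=shot("top","g1",(300,200,440,300),5.4)
print(proj("top",[452.3,-203.8,128]))
E
```

```text
clock: 6.9
eef_pos: [452.2, -203.8, 127.3]
eef_rot: [3.141, 0.0, 1.37]
wrist_force: [0.5, -0.1, -1.8]
finger_gap: 39.6
finger_force: 12.0
[559.84572496 120.00716684]
shift cm [33.876  4.08   3.723] turn -0.06
[[392.49885808 256.65488591]]
```

View pics/g1.png

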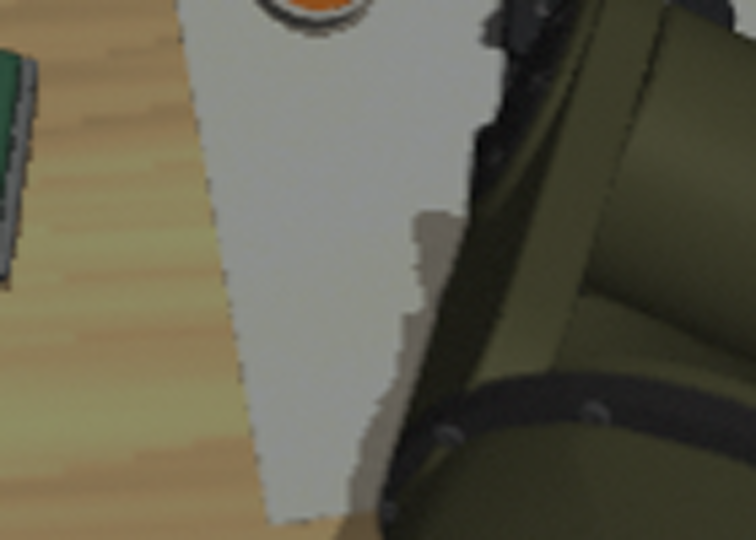

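The arm hides the grasp, but the gap of 39.6 mm and the wrist load confirm the hold. Next I'll move above the place.

```bash
python3 -m creep '[[-0.6,[33.88,4.08,0],-0.06],[-0.6,[33.88,4.08,0],-0.06],[-0.6,[33.88,4.08,0],-0.06],[-0.6,[33.88,4.08,0],-0.06],[-0.6,[33.88,4.08,0],-0.06],[-0.6,[33.88,4.08,0],-0.06],[-0.6,[33.88,4.08,0],-0.06],[-0.6,[33.88,4.08,0],-0.06],[-0.6,[33.88,4.08,4],-0.06],[-0.6,[33.88,4.08,6.5],-0.06],[-0.6,[33.88,4.08,6.5],-0.06],[-0.6,[33.88,4.08,6.5],-0.06]]' 12
python3 - <<'E'
from h import *
go(559.85,120,38,1.375)
a=shot("side","g2",(220,190,320,290),6)
b=manip.camera("top")[:,:,::-1]
A=cv2.resize(a[190:290,215:325],None,fx=5,fy=5,interpolation=cv2.INTER_CUBIC);B=cv2.resize(b[175:275,180:240],None,fx=5,fy=5,interpolation=cv2.INTER_CUBIC)
cv2.imwrite("pics/g2.png",np.hstack([A,B[:500]])[:, :800])
E
```

```text
clock: 8.15
eef_pos: [559.7, 119.5, 62.2]
eef_rot: [-3.14, 0.001, 1.375]
wrist_force: [0.4, 0.3, -0.4]
finger_gap: 39.8
finger_force: 12.0
shift cm [0.048 0.008 2.417] turn -0.005
```

View pics/g2.png

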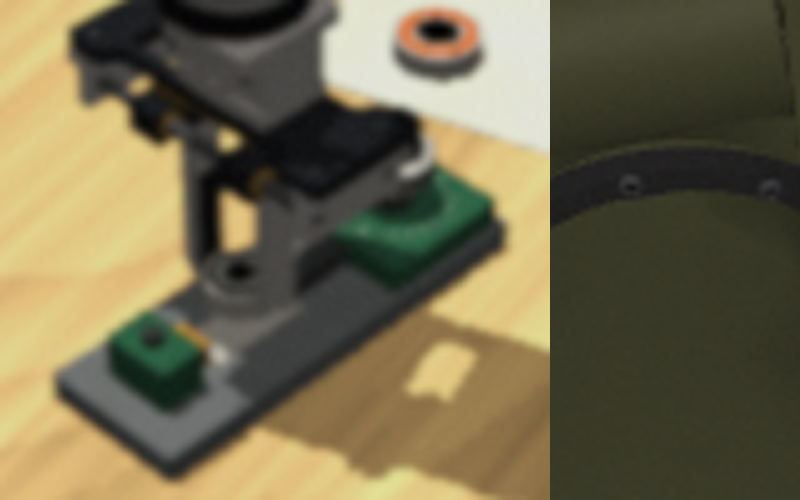

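The bearing hangs level between the pads over the free place, with its bore at about (240,268) in the crop. The pad lies ahead and is clear of it. I'll lower it and release.

```bash
python3 -m creep '[[-0.6,[0.03,0,0.8],0],[-0.6,[0.03,0,1.5],0],[-0.6,[0.03,0,2.0],0],[-0.6,[0.03,0,2.4],0],[-0.6,[0.03,0,2.4],0],[-0.6,[0.03,0,2.4],0],[-0.6,[0.03,0,2.4],0],[-0.6,[0.03,0,2.4],0]]' 12
```

```text
clock: 9.05
eef_pos: [560.1, 120.3, 38.7]
eef_rot: [3.141, -0.0, 1.375]
wrist_force: [-0.3, 0.5, -0.7]
finger_gap: 39.7
finger_force: 12.0
```

```bash
python3 -m creep '[[-0.6,[0,0,0.1],0],[-0.6,[0,0,0.1],0],[-0.6,[0,0,0.1],0],[-0.1,[0,0,0.1],0],[0.3,[0,0,0.1],0],[0.3,[0,0,0.1],0],[0.3,[0,0,0.1],0],[0.3,[0,0,-2],0],[0.3,[0,0,-5],0],[0.3,[0,0,-9],0],[0.3,[-10,0,-10],0],[0.3,[-20,0,-12],0]]' ; python3 -m creep '[[0.3,[-6,0,-2],0],[0.3,[-11,0,-6],0],[0.3,[-16,0,-10],0],[0.3,[-20,0,-10],0],[0.3,[-20,0,-10],0],[0.3,[-20,0,-10],0],[0.3,[-20,0,-10],0]]'
python3 - <<'E'
from h import *
a=shot("side","x",(220,190,320,290),6)
b=manip.camera("top")[:,:,::-1]
cv2.imwrite("pics/p_top.png",b);cv2.imwrite("pics/p_side.png",a)
A=cv2.resize(a[215:285,215:325],None,fx=5,fy=5,interpolation=cv2.INTER_CUBIC);B=cv2.resize(b[185:265,180:310],None,fx=4.2,fy=4.2,interpolation=cv2.INTER_CUBIC)[:,:550]
B=np.pad(B,((0,0),(0,550-B.shape[1]),(0,0)));cv2.imwrite("pics/g3.png",np.vstack([A[:,:550],B])[:600])
E
```

```text
clock: 10.25
eef_pos: [540.5, 22.7, 142.5]
eef_rot: [3.14, -0.0, 1.378]
wrist_force: [0.9, -0.5, -0.8]
finger_gap: 61.3
finger_force: 0.0
clock: 10.95
eef_pos: [501.7, -173.0, 241.4]
eef_rot: [-3.141, -0.0, 1.374]
wrist_force: [-0.6, -0.0, 0.0]
finger_gap: 61.3
finger_force: 0.0
```

View pics/g3.png

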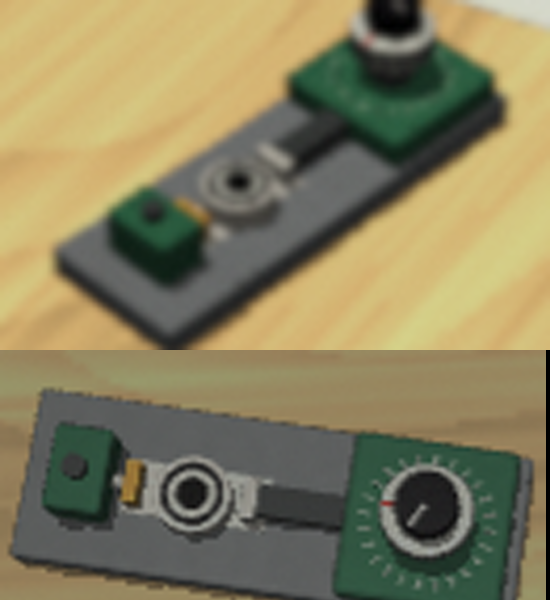

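The bearing lies flat between jaw and pad, bore at (191,493) in the lower panel. The pad is at (133,482), and there are gaps on both sides. The knob is centred near (426,508). I'll measure the bearing's offset and the knob axis precisely.

Run:
```python
from h import *
b=cv2.imread("pics/p_top.png"); s=6
def blob(mask,seed):
    n,l,st,c=cv2.connectedComponentsWithStats(mask); i=1+np.argmin(np.linalg.norm(c[1:]-seed,axis=1)+1e3*(st[1:,4]<200)); 
    return max(cv2.findContours((l==i).astype(np.uint8),0,2)[0],key=cv2.contourArea)
B=cv2.resize(b[185:265,180:310],None,fx=s,fy=s,interpolation=cv2.INTER_CUBIC); hsv=cv2.cvtColor(B,cv2.COLOR_BGR2HSV); g=hsv[...,2]
full=lambda p:(np.array(p)+.5)/s+[179.5,184.5]
br=((hsv[...,1]<70)&(g>95)).astype(np.uint8); dk=(g<50).astype(np.uint8)
kx=np.array([426,158])/4.2*s; bx=np.array([191,143])/4.2*s
m=np.zeros_like(br); cv2.circle(m,tuple(kx.astype(int)),int(13*s),1,-1)
c=blob(br*m,kx); h=cv2.convexHull(c); e=cv2.fitEllipse(h); print("ring ell",full(e[0]),np.array(e[1])/s, plane("top",[full(e[0])],73))
m[:]=0; cv2.circle(m,tuple(kx.astype(int)),int(9*s),1,-1)
c=blob(dk*m,kx); e=cv2.fitEllipse(c); print("fine",full(e[0]),np.array(e[1])/s,plane("top",[full(e[0])],92),plane("top",[full(e[0])],88))
m[:]=0; cv2.circle(m,tuple(bx.astype(int)),int(5*s),1,-1)
c=blob(dk*m,bx); e=cv2.fitEllipse(c); p=plane("top",[full(e[0])],34)[0]; print("bore",full(e[0]),np.array(e[1])/s,p)
g=np.array([np.cos(1.375),np.sin(1.375)]); k=np.array([536.5,2.3]); d=p[:2]-k; print("gauge x,y",d@g-95,-d[0]*g[1]+d[1]*g[0])
go(536.5,2.3,140,1.375)
```

```text
ring ell [280.74417114 221.23738607] [23.13520813 24.78801219] [[540.18863901   2.82799831  73.        ]]
fine [281.25918579 221.79435984] [14.63720957 16.30609639] [[535.37406995   1.8961414   92.        ]] [[536.13398271   1.88221576  88.        ]]
bore [225.2559611  218.68968455] [6.5571607  6.95998001] [558.70978012 120.59570055  34.        ]
gauge x,y 25.356293159870972 1.2287382845131312
shift cm [17.77   0.029 10.115] turn 0.012
```

```bash
python3 -m creep '[[0.5,[17.77,0.13,10],-18],[0.5,[17.77,0.13,10],-18],[0.5,[17.77,0.13,10],-18],[0.5,[17.77,0.13,10],-18],[0.5,[17.77,0.13,10],-18],[0.5,[17.77,0.13,10],-18],[0.5,[17.77,0.13,10],-18],[0.5,[17.77,0.13,10],-18],[0.5,[17.77,0.13,10],-18],[0.5,[17.77,0.13,10],-18],[0.5,[17.77,0.13,10],-18],[0.5,[17.77,0.13,10],-18]]' 3; python3 -c "
from h import *
go(537.5,2.3,61,1.375+np.pi/2)"
```

```text
clock: 12.25
eef_pos: [537.4, 2.2, 141.2]
eef_rot: [-3.142, -0.001, 2.948]
wrist_force: [-0.3, 0.2, 0.5]
finger_gap: 70.7
finger_force: 0.0
shift cm [-8.000e-03  1.500e-02  8.023e+00] turn 0.03
```

```bash
python3 -m creep '[[0.5,[0,0,3],0],[0.5,[0,0,6],0],[0.5,[0,0,8],0],[0.5,[0,0,8],0],[0.5,[0,0,8],0],[0.2,[0,0,8],0],[0.05,[0,0,8],0],[-0.2,[0,0,8],0],[-0.2,[0,0,8],0],[-0.2,[0,0,8],0],[-0.2,[0,0,8],0],[-0.2,[0,0,8],0]]' 3; python3 -c "
from h import *
s=manip.read_state();print(s['wrist_force'],s['moment'],s['finger_gap'],s['finger_force'],s['eef_pos'])"
```

```text
clock: 13.45
eef_pos: [538.1, 1.6, 62.3]
eef_rot: [3.14, 0.001, 2.946]
wrist_force: [0.7, 5.7, 3.1]
finger_gap: 46.9
finger_force: 3.0
[0.7403305  5.74906005 3.10152172] [ 1.18025514 -0.32644992  0.04797768] 46.85867613423449 3.0006323754787445 [538.11954786   1.60487584  62.25365409]
```

```bash
python3 -m creep '[[-0.2,[0,0.05,0],0],[-0.2,[0,0.05,0],0],[-0.2,[0,0.05,0],0],[-0.2,[0,0.05,0],0]]' 3; python3 -c "
from h import *
s=manip.read_state();print(s['wrist_force'],s['moment'],s['finger_gap'],s['finger_force'],s['eef_pos'])"
```

```text
clock: 13.85
eef_pos: [538.2, 2.0, 62.2]
eef_rot: [3.141, 0.001, 2.946]
wrist_force: [0.3, 5.7, 5.2]
finger_gap: 46.0
finger_force: 3.0
[0.30384581 5.74695332 5.20461523] [ 1.24385081 -0.27108498  0.01586493] 45.998465869059196 2.9994946718215942 [538.20538802   1.96689072  62.22595639]
```

```bash
python3 -m creep '[[-0.2,[0,0.06,0],0],[-0.2,[0,0.06,0],0],[-0.2,[0,0.06,0],0],[-0.2,[0,0.06,0],0]]' 3; python3 -c "
from h import *
s=manip.read_state();print(s['wrist_force'],s['moment'],s['finger_gap'],s['finger_force'],s['eef_pos'])"
```

```text
clock: 14.25
eef_pos: [538.1, 2.1, 61.9]
eef_rot: [3.141, 0.001, 2.946]
wrist_force: [1.8, 1.9, 3.9]
finger_gap: 45.8
finger_force: 3.0
[1.84577438 1.86246355 3.93047207] [ 0.50455493 -0.44067322 -0.02935155] 45.752369218062526 2.99991762265563 [538.14333911   2.05867545  61.86327385]
```

```bash
python3 -m creep '[[0.4,[0,0.03,0],0],[0.4,[0,0.03,0],0],[0.4,[0,0.03,0],18],[0.4,[0,0.03,0],18],[0.4,[0,0.03,0],18],[0.4,[0,0.03,0],18],[0.4,[0,0.03,0],18],[0.4,[0,0.03,0],18],[0.4,[0,0.03,0],18],[0.4,[0,0.03,0],18],[0.4,[0,0.03,0],18],[0.4,[0,0.03,0],18]]' 3;  python3 -m creep '[[0.4,[0,0,0],0.9],[0.2,[0,0,0],0.9],[0.05,[0,0,0],0.9],[-0.2,[0,0,0],0.9],[-0.2,[0,0,0],0.9],[-0.2,[0,0,0],0.9],[-0.2,[0,0,0],0.9]]' 3; python3 -c "
from h import *
s=manip.read_state();print(s['wrist_force'],s['moment'],s['finger_gap'],s['finger_force'],s['eef_pos'])"
```

```text
clock: 15.45
eef_pos: [537.6, 2.2, 61.2]
eef_rot: [-3.141, 0.0, 1.44]
wrist_force: [-0.3, 0.4, 0.9]
finger_gap: 65.5
finger_force: 0.0
clock: 16.15
eef_pos: [538.5, 2.2, 61.6]
eef_rot: [3.14, -0.0, 1.369]
wrist_force: [5.8, -1.5, -4.1]
finger_gap: 47.5
finger_force: 3.0
[ 5.83587281 -1.49641378 -4.05475002] [-2.69486426e-01 -1.03966042e+00 -5.03512793e-04] 47.48006922074315 2.9997847974300385 [538.48470583   2.19574061  61.58667955]
```

```bash
python3 -m creep '[[-0.2,[0,0.15,0],0],[-0.2,[0,0.15,0],0],[-0.2,[0,0.15,0],0],[-0.2,[0,0.15,0],0]]' 3; python3 -c "
from h import *
s=manip.read_state();print(s['wrist_force'],s['moment'],s['finger_gap'],s['finger_force'],s['eef_pos'])"
```

```text
clock: 16.55
eef_pos: [539.2, 2.0, 61.5]
eef_rot: [-3.141, 0.0, 1.368]
wrist_force: [-2.1, -2.1, -1.0]
finger_gap: 46.5
finger_force: 3.0
[-2.14266219 -2.11024476 -0.97983078] [-0.13602191  0.2783945   0.04763897] 46.48220774715918 2.999996356666088 [539.20805368   2.03734974  61.52498558]
```

```bash
cat > rd.py <<'E'
from h import *
M=[];F=[];Y=[]
for i in range(6):
    manip.camera("top"); s=manip.read_state(); M.append(s["moment"]);F.append(s["wrist_force"]);Y.append(s["eef_rot"][2])
print("t%.2f"%s["clock"],"Mz %.3f sd %.3f"%(np.mean(M,0)[2],np.std(M,0)[2]),"F",np.mean(F,0).round(1),"yaw %.4f"%np.mean(Y),"gap %.1f f %.1f"%(s["finger_gap"],s["finger_force"]),s["joints"][5].round(3))
E
python3 -m creep '[[-0.3,[0,-0.02,0],0],[-0.3,[0,-0.02,0],0],[-0.3,[0,-0.02,0],0],[-0.3,[0,-0.02,0],0]]' 50; python3 rd.py; python3 -m creep '[[-0.3,[0,0,0],0.5],[-0.3,[0,0,0],1],[-0.3,[0,0,0],1],[-0.3,[0,0,0],1]]'; python3 rd.py;  python3 -m creep '[[-0.3,[0,0,0],0.5],[-0.3,[0,0,0],1],[-0.3,[0,0,0],1],[-0.3,[0,0,0],1]]'; python3 rd.py
```

```text
clock: 16.95
eef_pos: [539.2, 2.1, 61.6]
eef_rot: [-3.142, 0.0, 1.367]
wrist_force: [0.3, -1.6, -2.0]
finger_gap: 45.5
finger_force: 50.0
t17.25 Mz 0.090 sd 0.030 F [ 1.1 -1.5 -3.4] yaw 1.3673 gap 45.1 f 50.0 0.139
clock: 17.65
eef_pos: [539.2, 2.1, 61.6]
eef_rot: [-3.142, -0.0, 1.281]
wrist_force: [1.3, -1.1, -4.3]
finger_gap: 45.1
finger_force: 50.0
t17.95 Mz -0.056 sd 0.023 F [ 1.1 -2.  -4.6] yaw 1.2806 gap 44.9 f 50.0 0.226
clock: 18.35
eef_pos: [539.2, 2.1, 61.6]
eef_rot: [-3.142, 0.0, 1.194]
wrist_force: [2.4, -2.3, -5.6]
finger_gap: 45.0
finger_force: 50.0
t18.65 Mz -0.052 sd 0.027 F [ 2.4 -2.6 -6.9] yaw 1.1934 gap 45.1 f 50.0 0.314
```

```bash
python3 -m creep '[[-0.3,[0,0,0],0.5],[-0.3,[0,0,0],1],[-0.3,[0,0,0],1],[-0.3,[0,0,0],1]]'; python3 rd.py;  python3 -m creep '[[-0.3,[0,0,0],0.5],[-0.3,[0,0,0],1],[-0.3,[0,0,0],1],[-0.3,[0,0,0],1]]'; python3 rd.py
python3 - <<'E'
from h import *
a=manip.camera("side")[:,:,::-1];p=cv2.imread("pics/p_side.png"); cv2.imwrite("pics/t1_full.png",a)
f=lambda i:cv2.resize(i[225:280,225:315],None,fx=6,fy=5.4,interpolation=cv2.INTER_CUBIC)
cv2.imwrite("pics/t1.png",np.vstack([f(p),f(a)]))
E
```

```text
clock: 19.05
eef_pos: [539.2, 2.1, 61.6]
eef_rot: [3.142, -0.0, 1.107]
wrist_force: [2.6, -2.9, -8.5]
finger_gap: 45.2
finger_force: 50.0
t19.35 Mz -0.073 sd 0.043 F [ 2.7 -3.  -8.4] yaw 1.1062 gap 44.9 f 50.0 0.401
clock: 19.75
eef_pos: [539.2, 2.1, 61.6]
eef_rot: [3.142, 0.0, 1.018]
wrist_force: [3.8, -4.1, -8.7]
finger_gap: 45.4
finger_force: 50.0
t20.05 Mz -0.069 sd 0.026 F [ 3.8 -3.4 -8.7] yaw 1.0185 gap 45.1 f 50.0 0.488
```

View pics/t1.png

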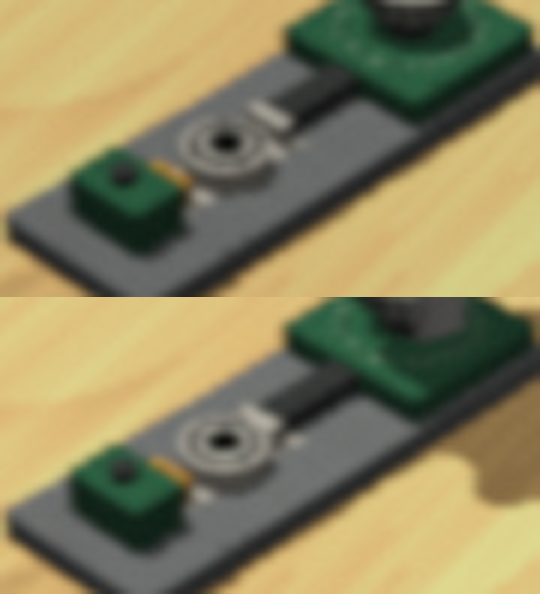

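The side view shows the ring turning the jaw, which has now reached the bearing. Next come small 0.5 steps for a baseline.

```bash
for i in 1 2 3; do python3 -m creep '[[-0.3,[0,0,0],0.25],[-0.3,[0,0,0],0.5],[-0.3,[0,0,0],0.5],[-0.3,[0,0,0],0.5]]' >/dev/null; python3 rd.py; done; python3 -m creep '[[-0.3,[0,0,0],0.25],[-0.3,[0,0,0],0.25],[-0.3,[0,0,0],0.25]]' >/dev/null; python3 rd.py;  python3 -m creep '[[-0.3,[0,0,0],0.25],[-0.3,[0,0,0],0.25],[-0.3,[0,0,0],0.25]]' >/dev/null; python3 rd.py
```

```text
t20.80 Mz 0.072 sd 0.030 F [ 3.1 -3.4 -8.5] yaw 0.9750 gap 44.9 f 50.0 0.532
t21.50 Mz 0.102 sd 0.029 F [ 3.6 -3.7 -8.4] yaw 0.9314 gap 45.1 f 50.0 0.575
t22.20 Mz 0.097 sd 0.027 F [ 3.6 -4.1 -8.4] yaw 0.8878 gap 45.2 f 50.0 0.619
t22.80 Mz 0.113 sd 0.019 F [ 3.8 -4.  -8.8] yaw 0.8660 gap 45.1 f 50.0 0.641
t23.40 Mz 0.115 sd 0.019 F [ 3.7 -3.9 -8.4] yaw 0.8442 gap 44.8 f 50.0 0.663
```

```bash
for i in 1 2 3 4; do python3 -m creep '[[-0.3,[0,0,0],0.25],[-0.3,[0,0,0],0.25],[-0.3,[0,0,0],0.25]]' >/dev/null; python3 rd.py; done
```

```text
t24.00 Mz 0.131 sd 0.018 F [ 3.5 -3.9 -8.6] yaw 0.8224 gap 45.2 f 50.0 0.684
t24.60 Mz 0.092 sd 0.029 F [ 3.7 -4.3 -8.8] yaw 0.8005 gap 44.9 f 50.0 0.706
t25.20 Mz 0.123 sd 0.025 F [ 3.5 -4.2 -8.8] yaw 0.7787 gap 44.9 f 50.0 0.728
t25.80 Mz 0.105 sd 0.025 F [ 3.2 -4.1 -9. ] yaw 0.7569 gap 45.1 f 50.0 0.75
```

Run:
```python
from h import *
a=manip.camera("side")[:,:,::-1]
cv2.imwrite("pics/t2.png",cv2.resize(a[235:275,230:290],None,fx=10,fy=10,interpolation=cv2.INTER_CUBIC))
```

```text
(no output)
```

View pics/t2.png

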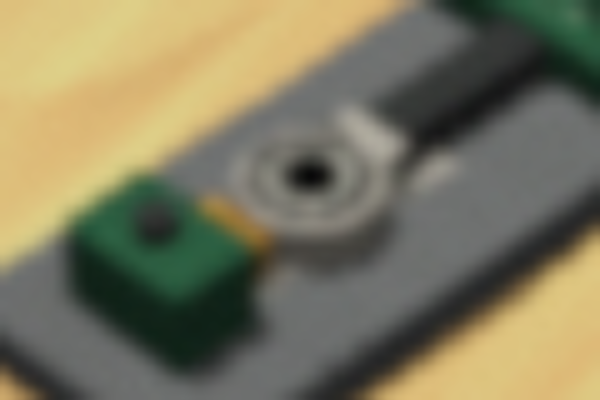

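The jaw is on the bearing, whose edge is now close to the pad near (262,232). The baseline is about 0.11 N m. I'll continue with the same small steps.

```bash
for i in 1 2 3; do python3 -m creep '[[-0.3,[0,0,0],0.25],[-0.3,[0,0,0],0.25],[-0.3,[0,0,0],0.25]]' >/dev/null; python3 rd.py; done
```

```text
t26.45 Mz 0.106 sd 0.019 F [ 3.5 -3.8 -8.8] yaw 0.7351 gap 44.9 f 50.0 0.772
t27.05 Mz 0.111 sd 0.009 F [ 3.2 -3.9 -8.6] yaw 0.7132 gap 45.0 f 50.0 0.794
t27.65 Mz 0.107 sd 0.032 F [ 4.  -4.2 -8.8] yaw 0.6915 gap 45.1 f 50.0 0.815
```

```bash
for i in 1 2 3; do python3 -m creep '[[-0.3,[0,0,0],0.25],[-0.3,[0,0,0],0.25],[-0.3,[0,0,0],0.25]]' >/dev/null; python3 rd.py; done
```

```text
t28.25 Mz 0.113 sd 0.020 F [ 3.5 -3.7 -8.4] yaw 0.6696 gap 45.1 f 50.0 0.837
t28.85 Mz 0.118 sd 0.026 F [ 3.5 -3.9 -8.4] yaw 0.6478 gap 45.3 f 50.0 0.859
t29.45 Mz 0.189 sd 0.020 F [ 3.6 -4.3 -9. ] yaw 0.6261 gap 45.1 f 50.0 0.881
```

```bash
python3 -m creep '[[-0.3,[0,0,0],0.25],[-0.3,[0,0,0],0.25],[-0.3,[0,0,0],0.25]]' >/dev/null; python3 rd.py; python3 rd.py
```

```text
t30.05 Mz 0.220 sd 0.036 F [ 3.9 -4.6 -8.7] yaw 0.6044 gap 45.1 f 50.0 0.903
t30.35 Mz 0.206 sd 0.031 F [ 3.4 -4.1 -8.7] yaw 0.6044 gap 45.0 f 50.0 0.903
```

```bash
python3 -m creep '[[-0.3,[0,0,0],0.25],[-0.3,[0,0,0],0.25],[-0.3,[0,0,0],0.25]]' >/dev/null; python3 rd.py; python3 rd.py
```

```text
t30.95 Mz 0.263 sd 0.012 F [ 3.4 -4.4 -9.3] yaw 0.5826 gap 45.0 f 50.0 0.924
t31.25 Mz 0.277 sd 0.011 F [ 3.6 -4.7 -8.8] yaw 0.5826 gap 45.1 f 50.0 0.924
```

The rise is about 0.16 N m, or roughly 9 N. I'll let go and rise.

```bash
python3 -m creep '[[0.4,[0,0,0],0],[0.4,[0,0,0],0],[0.4,[0,0,0],0],[0.4,[0,0,-3],0],[0.4,[0,0,-7],0],[0.4,[0,0,-11],0],[0.4,[0,0,-15],0],[0.4,[-4,0,-18],0],[0.4,[-9,0,-18],0],[0.4,[-14,0,-18],0],[0.4,[-18,0,-18],0],[0.4,[-18,0,-18],0]]'
python3 - <<'E'
from h import *
a=manip.camera("side")[:,:,::-1];b=manip.camera("top")[:,:,::-1]
f=lambda i,x,y:cv2.resize(i[y:y+60,x:x+130],None,fx=5,fy=5,interpolation=cv2.INTER_CUBIC)
cv2.imwrite("pics/e.png",np.vstack([f(a,225,210),f(b,180,195)]))
E
```

```text
clock: 32.45
eef_pos: [386.4, -98.2, 242.3]
eef_rot: [3.14, -0.001, 0.579]
wrist_force: [-0.3, 0.1, 0.4]
finger_gap: 65.8
finger_force: 0.0
```

View pics/e.png

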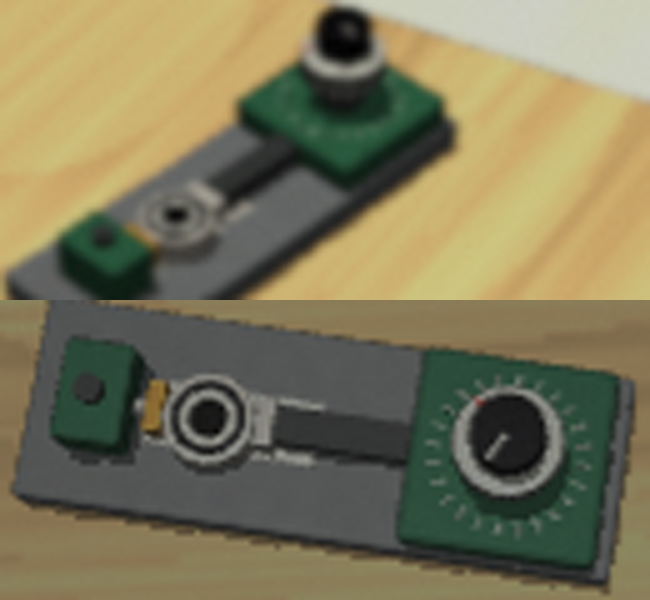

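The bearing at (208,418) sits between the jaw and the brass pad at (155,407), and the white line on the fine knob still points the same way. The robot is clear, so I'm handing in.

```bash
python3 -c "
from cell import manip
print(manip.sign_off())"
```

```text
the job is handed in; nothing more can be done
None
```

The job is handed in, with no verdict returned: the bearing is clamped flat between jaw and pad at about 9 N (judged from the wrist moment), the fine knob's line looks unmoved, and the robot is clear.

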